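# Reload the ratchet battery caddy and set it to the mark

## Task

Flip the ratchet pawl off so that the grey caddy can go backward, and draw the caddy fully back home to its stop. With it home, put every battery pack from the steel catch tray into the caddy and flip the pawl back onto the rack; only then push the caddy forward over the clicks until its pointer lines up with the brass mark, coming up to the mark from behind only and never running past it. Leave it there with all packs in it, the pawl still on the rack, and the other things on the counter undisturbed.

Things in the scene. Friction and masses are not known exactly. Their poses are not given: they have to be found in the camera images.
- slide_bed: fixed aluminium bed of the ratchet slide, 410 mm long (y, from -200 to +210), plate 12 mm thick, 105 mm wide plus a steel scale rail on its +x side (top 22 mm high) and the pawl post on its -x side. Origin: middle of the bed on the counter; its +y axis is the forward direction of the caddy. It is turned up to 0.2 rad on the counter
- caddy (a joint): travel of the caddy along the bed's +y, m: 0 = fully back (home, at the stop), most 0.165. It starts part-way. About 2 N of friction holds it where it is left, plus up to 2 N to click forward over each tooth; with the pawl on the rack it cannot go back more than one tooth (teeth every 15 mm)
- caddy_floor (a point): centre of the inner floor of the grey plastic caddy, an open tray 200 long (y) x 88 wide (x), walls 5 mm thick and 25 mm high above the floor (inside 190 x 78 mm, room for four packs side by side with their fins along x, 45 mm apart); floor 21 mm above the counter. Axes as the bed's. A toothed steel rack 14 mm wide runs along its -x side
- caddy_handle (a point): top centre of the caddy's handle, an upright black plate outside its +y end, 44 wide (x) x 14 thick (y), from 24 to 80 mm above the counter, 23 mm clear of the end wall; free for 30 mm all round above 50 mm height. Axes as the bed's. Pinch it across y from above
- caddy_pointer (a point): tip of the white pointer at the middle of the caddy's +x side. Axes as the bed's
- mark: the brass set mark, a brass block 10 mm wide (y) with a 3 mm blade that points to the caddy, fixed on the scale rail. The caddy is at the mark when the pointer's y in the bed's axes equals the mark's y. Origin: under its middle; axes as the bed's
- pawl (a joint): angle of the ratchet pawl about its pivot, rad: about 0 to 0.1 = on the rack (rises and falls as teeth pass), 1.1 = flipped off, at its stop. It is weighted: it stays at either end and falls over by itself once its lever is past upright (angle 0.61)
- pawl_knob (a point): centre of the black ball knob, 24 mm across, on the pawl's lever (round stem 10 mm thick, 66 mm from pivot to ball centre). On the rack the lever leans 35 deg from upright toward the bed's +y (knob 114 mm above the counter); flipped off it leans 28 deg toward -y (knob 118 mm above the counter). It swings in the bed's y-z plane; push it over sideways with about 1 N
- pawl_pivot (a point): point on the pawl's pivot axis in the plane in which the lever swings, 60 mm above the counter, fixed on the bed, 38 mm outside the caddy's -x wall. Axes as the bed's
- tray: fixed steel catch tray 210 x 210 mm outside, walls 4 mm thick and 30 mm high, floor 4 mm thick, below a clear acrylic chute (110 mm wide) that rises at 30 deg from the tray's +x wall to a low wooden shelf. Origin: centre of its underside
- pack0: battery pack: black plastic block 62 (x) x 38 (y) x 20 mm high, with a grip fin on top 40 long (x) x 14 thick (y) x 24 high, so 44 mm high in all; 0.1-0.2 kg. Origin: centre of the underside, z up through the fin. At most four packs; some may be absent (None)
- pack1: battery pack: black plastic block 62 (x) x 38 (y) x 20 mm high, with a grip fin on top 40 long (x) x 14 thick (y) x 24 high, so 44 mm high in all; 0.1-0.2 kg. Origin: centre of the underside, z up through the fin. At most four packs; some may be absent (None)
- pack2: battery pack: black plastic block 62 (x) x 38 (y) x 20 mm high, with a grip fin on top 40 long (x) x 14 thick (y) x 24 high, so 44 mm high in all; 0.1-0.2 kg. Origin: centre of the underside, z up through the fin. At most four packs; some may be absent (None)
- pack3: battery pack: black plastic block 62 (x) x 38 (y) x 20 mm high, with a grip fin on top 40 long (x) x 14 thick (y) x 24 high, so 44 mm high in all; 0.1-0.2 kg. Origin: centre of the underside, z up through the fin. At most four packs; some may be absent (None)
- calculator: silver metal pocket calculator, 72 x 130 x 16 mm; a bystander, loose, not to be moved. Origin: centre of its underside
- ashtray: mustard-glazed ceramic ashtray, 110 mm across, 32 mm high; a bystander, loose, not to be moved. Origin: centre of its underside
- adapter: red plastic adapter plug, 70 x 50 x 42 mm, with two prongs; a bystander, loose, not to be moved. Origin: centre of its underside
- pen_cup: white ceramic cup, 60 mm across, 75 mm high; a bystander, loose, not to be moved. Origin: centre of its underside
- tape_roll: standing paper roll, 68 mm across, 60 mm high; a bystander, loose, not to be moved. Origin: centre of its underside
- stapler: grey stapler, 45 x 140 x 46 mm; a bystander, loose, not to be moved. Origin: centre of its underside

How it is judged:
On the way, in this order (a step that is already met when the one before it is completed fails the run):
1. the pawl is flipped off the rack (angle over 0.85) (value of joint pawl above 0.85 rad), for 0.3 s.
2. the caddy is fully home (within 6 mm of its stop), pawl off (value of joint caddy below 0.006 m and value of joint pawl above 0.85 rad), for 0.3 s.
3. every pack is in the caddy and the pawl is back on the rack while the caddy is still home (within 15 mm) (x of pack0 in the frame of caddy_floor between -0.038 and 0.038 m and y of pack0 in the frame of caddy_floor between -0.095 and 0.095 m and z of pack0 in the frame of caddy_floor between -0.006 and 0.03 m and x of pack1 in the frame of caddy_floor between -0.038 and 0.038 m and y of pack1 in the frame of caddy_floor between -0.095 and 0.095 m and z of pack1 in the frame of caddy_floor between -0.006 and 0.03 m and x of pack2 in the frame of caddy_floor between -0.038 and 0.038 m and y of pack2 in the frame of caddy_floor between -0.095 and 0.095 m and z of pack2 in the frame of caddy_floor between -0.006 and 0.03 m and x of pack3 in the frame of caddy_floor between -0.038 and 0.038 m and y of pack3 in the frame of caddy_floor between -0.095 and 0.095 m and z of pack3 in the frame of caddy_floor between -0.006 and 0.03 m and value of joint caddy below 0.015 m and value of joint pawl below 0.3 rad), for 0.3 s.
4. the pointer is at the mark (within 6 mm), pawl on the rack (y of caddy_pointer in the frame of mark between -0.006 and 0.006 m and value of joint pawl below 0.3 rad), for 0.2 s.
At the end, for the whole second after the job is handed in: every present pack lies inside the caddy (origin within its walls and less than 30 mm above its floor), at rest; the pawl is on the rack (below 0.30 rad); the pointer is within 6 mm of the mark along the bed, the caddy at rest (all of step 4 and x of pack0 in the frame of caddy_floor between -0.038 and 0.038 m and y of pack0 in the frame of caddy_floor between -0.095 and 0.095 m and z of pack0 in the frame of caddy_floor between -0.006 and 0.03 m and x of pack1 in the frame of caddy_floor between -0.038 and 0.038 m and y of pack1 in the frame of caddy_floor between -0.095 and 0.095 m and z of pack1 in the frame of caddy_floor between -0.006 and 0.03 m and x of pack2 in the frame of caddy_floor between -0.038 and 0.038 m and y of pack2 in the frame of caddy_floor between -0.095 and 0.095 m and z of pack2 in the frame of caddy_floor between -0.006 and 0.03 m and x of pack3 in the frame of caddy_floor between -0.038 and 0.038 m and y of pack3 in the frame of caddy_floor between -0.095 and 0.095 m and z of pack3 in the frame of caddy_floor between -0.006 and 0.03 m and velocity of joint caddy between -0.01 and 0.01 m/s and linear speed of each of pack0, pack1, pack2, pack3 below 0.02 m/s); the robot touches nothing.
It fails at once if the caddy is run more than 10 mm past the mark (y of caddy_pointer in the frame of mark above 0.01 m).
It fails at once if a bystander (calculator, ashtray, adapter, cup, roll, stapler) is moved more than 30 mm (distance of any of calculator, ashtray, adapter, pen_cup, tape_roll, stapler from where it was at the start of the episode above 0.03 m).
Of pack0, pack1, pack2, pack3 only 2 to 4 are there at a start; the rules pass over those that are not, and their reading is None.
At some moment in a run one of pack0, pack1, pack2, pack3 may be knocked a few centimetres aside while the robot is not near it.
Once in a run the grip may slacken for a moment while it holds something.
It also fails if it takes over 210 s, if anything falls off the work surface, if the arm or the gripper's body presses on something with over 40 N, if the wrist force passes 120 N, or if a joint passes its speed limit or range.

## Robot

A 7-joint arm with a two-finger parallel gripper is mounted at the origin on the work surface. World frame = base frame: x ahead of the robot, y to its left, z up, the work surface at z = 0. Lengths are in m, angles in rad, forces in N, time in s.
With the tool pointing down it reaches from about 0.35 to 0.9 m from the base axis. Payload 19.9 kg.
Tool frame: the origin (TCP) lies at the very end of the fingers, on their centre line; the grasp point (between the pads) lies 19 mm behind it; z points along the fingers, y is the line along which they close (so a half turn about z gives the same grasp; the last joint's range is limited). The gripper opens to 85 mm and grips with 20 to 120 N. Pads are 22 mm wide; open, the fingers measure 114 mm over their backs; the gripper's body (76 mm by 85 mm) begins 54 mm behind the grasp point. The pads swing forward as they close: fully open they stand 13 mm farther back than shut.
Start: joints at [-1.363, 0.417, -0.01, 1.614, 0.005, 1.111, -0.053], TCP at [0.154, 0.606, 0.231] pointing down, gripper open.
Joint ranges: [-2.81, 2.81], [-0.39, 2.02], [-1.27, 1.25], [0.06, 2.57], [-1.19, 4.33], [0.19, 2], [-2.82, 2.82]. Speed limits (rad/s): [1.89, 1.89, 2.39, 2.39, 3.01, 3.01, 3.01].

## Interface

Orientations are given as a 3x3 rotation matrix whose columns are the frame's x, y, z axes.
In Python, from workcell import bot, snapshot, ik gives the robot as it stands (bot), with the cameras as plain functions and the kinematics as plain functions. Calls block until the motion is done:
- bot.reach(position, orientation): joint-space move of the TCP to a pose.
- bot.servo_line(position, frame=None, rate=0.15): straight line of the TCP; frame=None keeps the orientation; rate is the mean speed in m/s.
- bot.move_joints(angles): joint-space move.
- bot.grip(opening, effort=None): finger opening in m; effort is the grip in N (None keeps the last); returns when the fingers have stopped.
- bot.wait(seconds).
- ik(position, orientation): joint angles nearest the present ones, or None.
- snapshot(name): name is "side" or "top"; returns a dict with "color" (384x512x3 uint8, red, green, blue), "fx", "fy", "cx", "cy" (pixels), "D" ([k1, k2, p1, p2, k3] as OpenCV has them; the pictures are not rectified), "rvec" (rotation vector, rad) and "tvec" (3), from world to camera coordinates, as OpenCV has them. Camera axes: x right, y down, z forward; pixel columns grow to the right and rows downward; lengths in m; the calibration is good to about 2 mm. A picture is of the moment at which its call begins. There is no depth.
A pose or a line that the arm cannot do raises bot.MotionError and nothing moves.
- bot.job_done(): hands the job in; it is judged then, once.
Readings, each from a call of its own:
- bot.get_time(): time.
- bot.get_qpos(): joint angles.
- bot.get_joint_vel(): joint speeds.
- bot.get_joint_torque(): joint torques, N m.
- bot.get_position(): TCP position.
- bot.get_ee_rot(): TCP orientation.
- bot.get_ft_force(): force on the tool from outside, world axes, zero at the start.
- bot.get_wrist_torque(): the same for the moment, N m.
- bot.get_finger_gap(): finger opening in m.
- bot.get_gripper_force(): force on a finger pad.
Only numpy, scipy, OpenCV 4.12 (cv2) and the standard library are available. Lean on these libraries where they do the work, as an engineer would, in place of code of your own. Each camera call takes 0.05 s, during which the arm holds its last target. There are 200 camera calls.

## Working session

There is one attempt and no reset: what is moved stays moved. The work goes in short steps, each a Python script; the robot and the scene stay as the last script left them, time stands still between calls to the robot, and variables do not carry over. Pictures are saved under pics/ and viewed, at most 14 in all, crops included, and the job is handed in when it is done.

```bash
ls; mkdir -p pics
cat > h.py <<'E'
import numpy as np, cv2
from workcell import bot, snapshot, ik
def cam(s):
    K=np.array([[s['fx'],0,s['cx']],[0,s['fy'],s['cy']],[0,0,1.]]);R=cv2.Rodrigues(np.array(s['rvec'],float))[0]
    return K,np.array(s['D'],float),R,np.array(s['tvec'],float).ravel()
def px2w(s,uv,z):
    K,D,R,t=cam(s)
    n=cv2.undistortPoints(np.array(uv,float).reshape(-1,1,2),K,D).reshape(-1,2)
    d=np.c_[n,np.ones(len(n))]@R; c=-R.T@t
    return c+d*((np.broadcast_to(z,len(d))-c[2])/d[:,2])[:,None]
def w2px(s,P):
    K,D,R,t=cam(s)
    return cv2.projectPoints(np.array(P,float).reshape(-1,1,3),np.array(s['rvec'],float),t,K,D)[0].reshape(-1,2)
def save(s,f,crop=None,k=1.5):
    im=s['color'][:,:,::-1]
    if crop: im=im[crop[1]:crop[3],crop[0]:crop[2]]
    cv2.imwrite('pics/'+f,cv2.resize(im,None,fx=k,fy=k,interpolation=cv2.INTER_CUBIC))
E
python3 - <<'E'
from h import *
import pickle
for n in('top','side'):
    s=snapshot(n);save(s,n+'0.png');pickle.dump(s,open(n+'0.pkl','wb'));K,D,R,t=cam(s);print(n,-R.T@t,R[2],s['fx'])
print(bot.get_time(),bot.get_position(),bot.get_ee_rot())
E
```

```text
pics
workcell.py
top [ 0.35407983 -0.11814416  1.30796611] [ 0.18480084  0.00758183 -0.98274675] 420.55666046595235
side [ 0.45012271 -0.70942362  0.74529143] [ 0.14732894  0.66767443 -0.72972942] 356.1165578972658
0.1 [0.15380052 0.60545912 0.23074577] [[-9.69215252e-01  2.46214861e-01 -1.94855156e-04]
 [ 2.46214928e-01  9.69214687e-01 -1.04838064e-03]
 [-6.92704150e-05 -1.06408276e-03 -9.99999431e-01]]
```

View pics/top0.png

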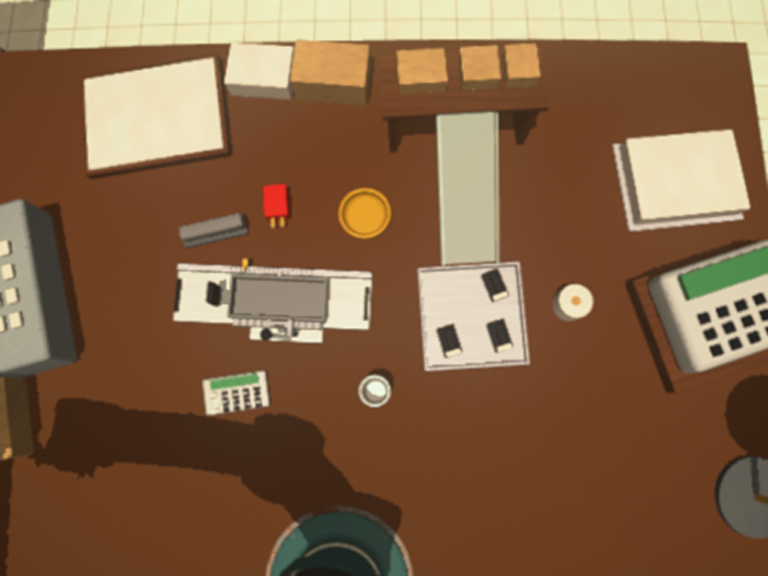

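View pics/side0.png

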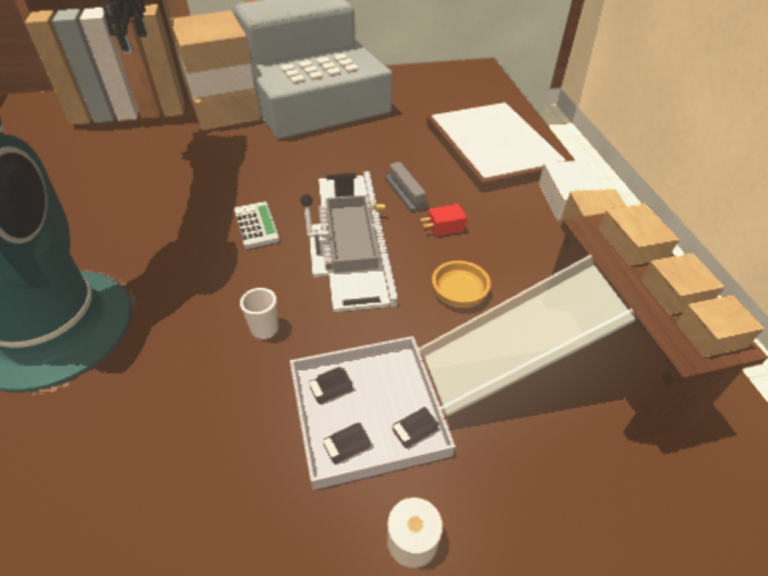

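Three packs in the tray at (495,285), (449,340) and (499,335), the bed at left with handle (213,293), mark (246,264) and knob (266,333) in the ×1.5 top view. Next, enlarged crops.

Run:
```python
from h import *
import pickle
s=pickle.load(open('top0.pkl','rb'))
save(s,'bed.png',(105,160,265,240),5);save(s,'tray.png',(272,168,362,252),6)
s=pickle.load(open('side0.pkl','rb'));save(s,'sbed.png',(190,105,290,215),5)
```

```text
(no output)
```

View pics/bed.png

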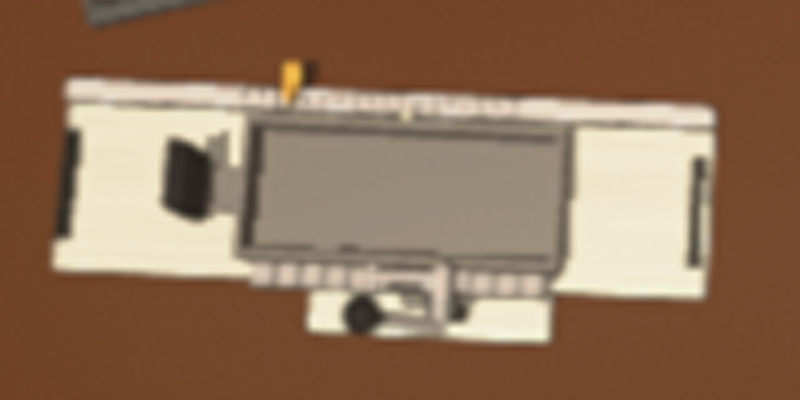

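View pics/tray.png

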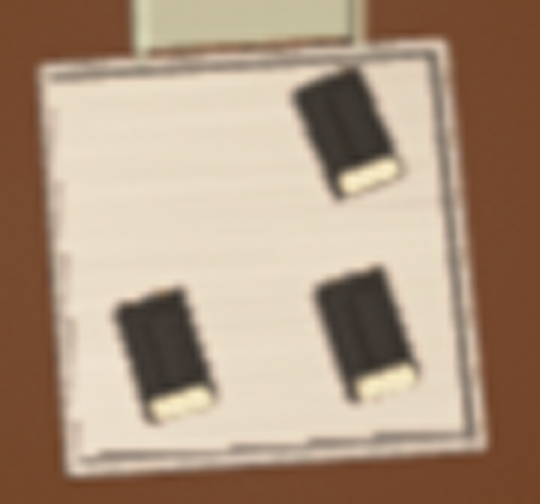

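View pics/sbed.png

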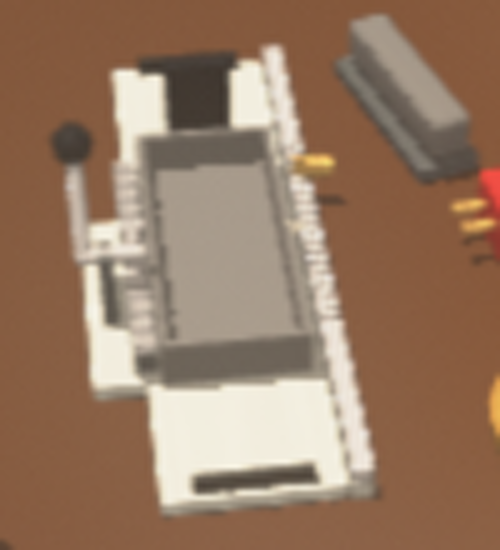

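Run:
```python
from h import *
import pickle
s=pickle.load(open('top0.pkl','rb')); d=pickle.load(open('side0.pkl','rb'))
T=lambda uv,z:px2w(s,(np.array(uv,float)+.5)/5-.5+np.array([105,160]),z)
Q=lambda uv,z:px2w(d,(np.array(uv,float)+.5)/5-.5+np.array([190,105]),z)
np.set_printoptions(precision=4,suppress=True)
rl,rr=T([(67,80),(715,104)],.022); pl,pr=T([(53,268),(705,296)],.012)
print('rail',rl,rr,'plate',pl,pr)
for a,b in((rr,rl),(pr,pl)):
    v=b-a;print('len',np.linalg.norm(v),'yaw',np.arctan2(-v[0],v[1]))
print('side plate',Q([(115,70),(165,512),(375,492),(272,47)],[.012,.012,.022,.022]))
print('knob',T([(363,314)],.114),Q([(71,143)],.114))
print('pivot',Q([(80,255)],.06),T([(440,320)],.06))
print('handle',T([(177,178)],.08),Q([(188,61)],.08))
print('mark',T([(290,96)],.03),Q([(297,161)],.03),'ptr',T([(408,113)],.03),Q([(294,226)],.03))
t=T([(248,115),(575,122),(565,278),(235,255)],.046);print('caddy rim',t,t.mean(0))
P=lambda uv,z:px2w(s,(np.array(uv,float)+.5)/6-.5+np.array([272,168]),z)
for c in([(295,92),(355,68),(405,170),(338,198)],[(115,303),(183,287),(217,397),(152,423)],[(316,290),(383,267),(420,378),(355,403)]):
    w=P(c,.024);v=w[0]+w[1]-w[2]-w[3];print('pack',w.mean(0),np.arctan2(v[1],v[0]),np.linalg.norm(v)/2,np.linalg.norm(w[0]-w[1]))
print('tray',P([(40,65),(445,42),(487,448),(70,475)],.03))
```

```text
rail [0.638  0.3441 0.022 ] [ 0.6189 -0.0667  0.022 ] plate [0.5195 0.3499 0.012 ] [ 0.4997 -0.06    0.012 ]
len 0.41121810624247895 yaw -0.04637410391538428
len 0.41035158329365323 yaw -0.04819924567345737
side plate [[ 0.5246  0.3478  0.012 ]
 [ 0.5023 -0.0677  0.012 ]
 [ 0.6158 -0.0833  0.022 ]
 [ 0.6357  0.3415  0.022 ]]
knob [[0.4791 0.1312 0.114 ]] [[0.4807 0.1334 0.114 ]]
pivot [[0.4775 0.0975 0.06  ]] [[0.4809 0.0961 0.06  ]]
handle [[0.5646 0.2528 0.08  ]] [[0.5649 0.2514 0.08  ]]
mark [[0.6246 0.1988 0.03  ]] [[0.6267 0.2004 0.03  ]] ptr [[0.6132 0.1242 0.03  ]] [[0.6126 0.1363 0.03  ]]
caddy rim [[0.6095 0.2205 0.046 ]
 [0.6034 0.0182 0.046 ]
 [0.5074 0.0231 0.046 ]
 [0.5226 0.225  0.046 ]] [0.5607 0.1217 0.046 ]
pack [ 0.5875 -0.3214  0.024 ] 0.3833575266886037 0.05919818581500464 0.03405448058610385
pack [ 0.4741 -0.2248  0.024 ] 0.2784005673256036 0.06113515710251514 0.035831701025461064
pack [ 0.4824 -0.3281  0.024 ] 0.29388474188288377 0.060034793460586953 0.03667744282028777
tray [[ 0.6228 -0.1622  0.03  ]
 [ 0.6334 -0.3726  0.03  ]
 [ 0.4237 -0.3851  0.03  ]
 [ 0.4122 -0.1744  0.03  ]]
```

```bash
cat >> h.py <<'E'
YAW=-0.047
ex=np.array([np.cos(YAW),np.sin(YAW),0]);ey=np.array([-np.sin(YAW),np.cos(YAW),0])
def Rz(a): # tool down, closing axis at angle a (world) of +y axis
    y=np.array([-np.sin(a),np.cos(a),0]);z=np.array([0,0,-1.]);return np.c_[np.cross(y,z),y,z]
RB=Rz(YAW)
PIV=np.array([.4795,.0968,0])
HAND=np.array([.5648,.2521,0])
def at(p,z): p=np.array(p,float).copy();p[2]=z;return p
def up(z=.22): bot.servo_line(at(bot.get_position(),z),rate=.25)
E
python3 - <<'E'
from h import *
np.set_printoptions(precision=3,suppress=True)
p0=PIV+.095*ey
bot.grip(0.0)
bot.reach(at(p0,.22),RB); bot.servo_line(at(p0,.100),rate=.2)
for y in np.arange(.075,-.006,-.01):
    bot.servo_line(at(PIV+y*ey,.1),rate=.08); print(round(y,3),bot.get_ft_force())
bot.wait(.3); bot.servo_line(at(PIV+.03*ey,.1)); up()
bot.reach(at(PIV+.17*ey,.25),RB)
s=snapshot('side');save(s,'s1.png',(190,105,290,215),5);print(bot.get_time(),bot.get_position())
E
```

```text
0.075 [-0.29   0.308 -0.265]
0.065 [0.517 0.029 1.379]
0.055 [-0.079  0.888  0.55 ]
0.045 [ 0.182 -0.098 -0.854]
0.035 [ 0.786 -0.252  0.858]
0.025 [-0.244 -0.778  0.418]
0.015 [-0.656  0.34  -0.36 ]
0.005 [ 0.014 -0.432 -0.463]
-0.005 [ 0.131  0.678 -0.932]
8.125 [0.487 0.266 0.249]
```

View pics/s1.png

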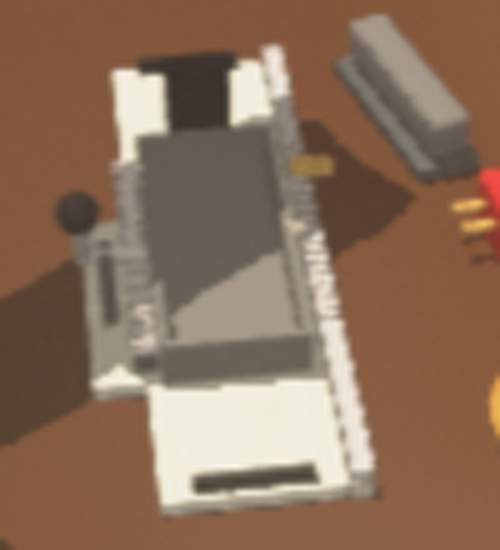

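The knob now sits at (77,212) in the crop, leaning back: the pawl is off. Next I draw the caddy home.

Run:
```python
from h import *
np.set_printoptions(precision=4,suppress=True)
bot.grip(.045,60); bot.reach(at(HAND,.2),RB); bot.servo_line(at(HAND,.055),rate=.15)
bot.grip(.0,60); print('gap',bot.get_finger_gap(),bot.get_gripper_force(),bot.get_position())
f0=bot.get_ft_force()@ey; p=bot.get_position(); p0=p.copy()
for k in range(40):
    p=p-.004*ey; bot.servo_line(p,rate=.05); bot.wait(.05); f=bot.get_ft_force()@ey-f0
    e=(p-bot.get_position())@ey
    if k%5==0 or f>6: print(k,round((p-p0)@ey,3),round(f,2),round(e,4))
    if f>9 : break
bot.wait(.3)
q=bot.get_position();print('end',q,(q-p0)@ey,bot.get_finger_gap(),bot.get_time())
bot.grip(.045);up(.25)
h=bot.get_position();bot.reach(at(h+.13*ey,.3),RB)
import pickle
s=snapshot('top');pickle.dump(s,open('top1.pkl','wb'));d=snapshot('side');pickle.dump(d,open('side1.pkl','wb'))
a=cv2.resize(s['color'][150:250,105:265],None,fx=3.5,fy=3.5,interpolation=2);b=cv2.resize(d['color'][105:215,190:290],None,fx=3.5,fy=3.5,interpolation=2)
c=cv2.resize(s['color'][168:252,272:362],None,fx=2.5,fy=2.5,interpolation=2)
W=np.zeros((590,790,3),np.uint8);W[:350,:560]=a;W[360:360+210,:225]=c;W[200:585,-350+560+230-0-350+350:560+230]=b[:385,:350] if False else W[200:585,440:790];cv2.imwrite('pics/t1.png',W[:,:,::-1]);cv2.imwrite('pics/s2.png',b[:,:,::-1])
```

```text
gap 0.012472515138006315 60.824689865112305 [0.5651 0.2525 0.0558]
0 -0.004 -2.22 0.0005
5 -0.024 -1.22 0.0005
10 -0.044 -1.75 0.0007
15 -0.064 19.21 -0.0034
end [0.562  0.1919 0.056 ] -0.060588325665650214 0.012926058605511846 15.6833
```

View pics/t1.png

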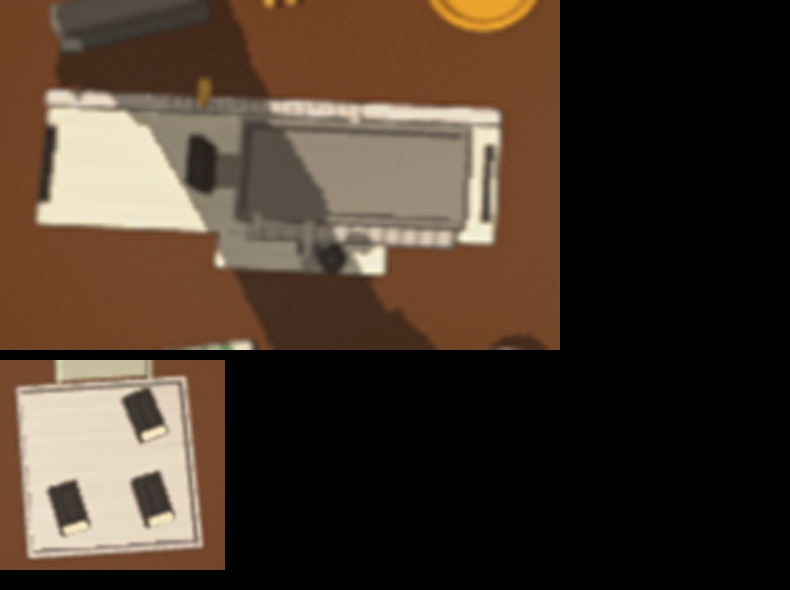

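View pics/s2.png

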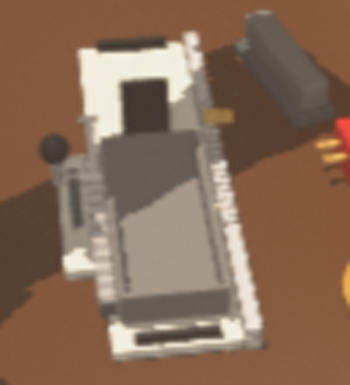

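The caddy hit a solid stop after 60 mm, which agrees with a 165 mm travel centred on the bed, and the pawl is off. Now the packs, starting with a detector check on the saved picture.

```bash
cat >> h.py <<'E'
TR=np.array([[.617,-.17,.004],[.627,-.367,.004],[.43,-.379,.004],[.418,-.18,.004]])
def packs(s):
    m=np.zeros(s['color'].shape[:2],np.uint8);cv2.fillPoly(m,[np.round(w2px(s,TR)).astype(int)],1)
    m=((s['color'].max(2)<100)&(m>0)).astype(np.uint8)
    n,lab,st,_=cv2.connectedComponentsWithStats(m); out=[]
    for i in range(1,n):
        if st[i,4]<80: continue
        v,u=np.where(lab==i); w=px2w(s,np.c_[u,v],.024)[:,:2]; c=w.mean(0)
        e=np.linalg.eigh(np.cov((w-c).T))[1][:,1]; e=e*np.sign(e[0])
        out.append((c[0]-.007*e[0],c[1]-.007*e[1],np.arctan2(e[1],e[0]),int(st[i,4])))
    return out
CAD=HAND*0+np.array([.562,.1919,0])-.13*ey
def pick(pk):
    R=Rz(pk[2]);p=np.array([pk[0],pk[1],0])
    bot.grip(.045,100);bot.reach(at(p,.16),R);bot.servo_line(at(p,.027),rate=.15);bot.grip(0,100)
    g=bot.get_finger_gap();bot.servo_line(at(p,.16),rate=.15);print('picked',pk,g,bot.get_finger_gap())
def place(y,x=0.001):
    p=CAD+y*ey+x*ex
    bot.reach(at(p,.16),RB);bot.grip(0,100);print('over',bot.get_finger_gap());f0=bot.get_ft_force()[2]
    for z in (.08,.06,.052,.049,.047,.045):
        bot.servo_line(at(p,z),rate=.12);f=bot.get_ft_force()[2]-f0
        if z<.07 and f>6:break
    print('z',bot.get_position()[2],f,bot.get_finger_gap());bot.grip(.030,100);up(.2)
E
python3 - <<'E'
from h import *
import pickle
print(*packs(pickle.load(open('top0.pkl','rb'))),sep='\n');print(*packs(pickle.load(open('top1.pkl','rb'))),sep='\n')
E
```

```text
(np.float64(0.5854881288432521), np.float64(-0.3209613230329718), np.float64(0.29790772562586976), 168)
(np.float64(0.48052662277784663), np.float64(-0.32668468837573356), np.float64(0.23299243486128923), 180)
(np.float64(0.47078462004738525), np.float64(-0.2244347690625892), np.float64(0.30107062469718354), 169)
(np.float64(0.5854881288432521), np.float64(-0.3209613230329718), np.float64(0.29790772562586976), 168)
(np.float64(0.48052662277784663), np.float64(-0.32668468837573356), np.float64(0.23299243486128923), 180)
(np.float64(0.47078462004738525), np.float64(-0.2244347690625892), np.float64(0.30107062469718354), 169)
```

```bash
sed -i 's/\.007\*e/.0045*e/g' h.py
python3 - <<'E'
from h import *
a=packs(snapshot('top'));print(len(a))
pick(a[0]);place(-.06)
bot.reach(at(CAD+.2*ey,.25),RB)
s=snapshot('top');save(s,'p1.png',(105,150,365,260),3);print(packs(s),bot.get_time())
E
```

```text
3
picked (np.float64(0.5878780106107131), np.float64(-0.32022752119490017), np.float64(0.29790772562586976), 168) 0.011898593289831937 0.012045676909849546
over 0.011838630674095154
z 0.04505903369738878 1.8127708619697418 0.011682882676628889
[(np.float64(0.4829590723496189), np.float64(-0.3261074630464339), np.float64(0.23299243486128923), 180), (np.float64(0.47317216892346825), np.float64(-0.22369341195274617), np.float64(0.30107062469718354), 169)] 28.5417
```

View pics/p1.png

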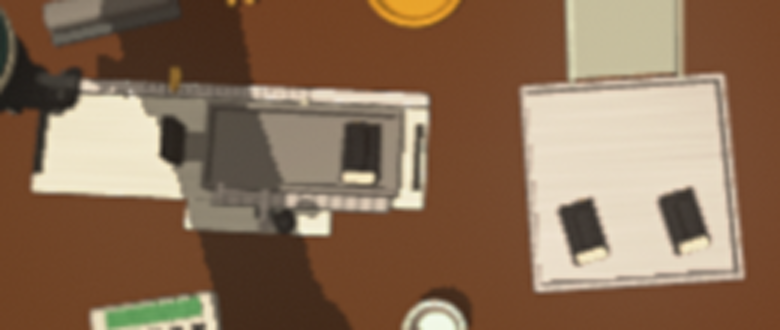

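The first pack lies squarely in the caddy at (361,152), and two remain in the tray at (583,230) and (684,220). I'll move those two with a fresh detection before each.

Run:
```python
from h import *
for y in (0.,.06):
    a=packs(snapshot('top'));print(len(a))
    if not a: break
    pick(a[0])
    if bot.get_finger_gap()<.008: print('lost');break
    place(y); bot.reach(at(CAD+.2*ey,.25),RB)
s=snapshot('top');save(s,'p2.png',(105,150,365,260),3);print(packs(s),bot.get_time())
```

```text
2
picked (np.float64(0.4829590723496189), np.float64(-0.3261074630464339), np.float64(0.23299243486128923), 180) 0.011728519240060057 0.011984490389134957
over 0.011963660582382156
z 0.04495941193567793 0.32452060415264694 0.011671866279196676
1
picked (np.float64(0.47317216892346825), np.float64(-0.22369341195274617), np.float64(0.30107062469718354), 169) 0.01182902948822789 0.011795695115088836
over 0.011939887271898788
z 0.044908737028467774 1.252328339609791 0.011757545576077888
[] 49.35
```

View pics/p2.png

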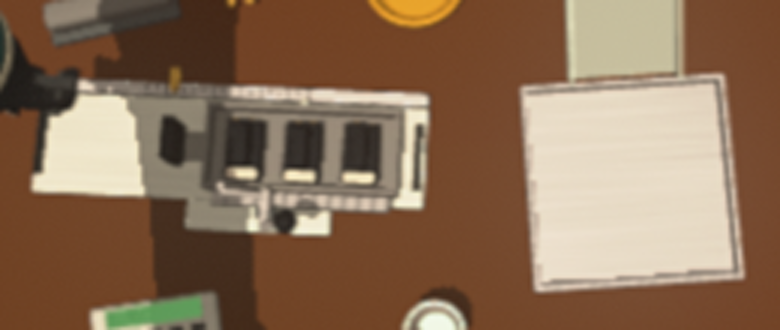

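All three packs are in the caddy and the tray is empty. Flip the pawl back, then push part-way (100 mm) and measure.

Run:
```python
from h import *
import pickle
bot.grip(0.0); up(.25)
bot.reach(at(PIV-.1*ey,.22),RB); bot.servo_line(at(PIV-.1*ey,.100),rate=.2)
bot.servo_line(at(PIV+.008*ey,.1),rate=.07); bot.wait(.3)
bot.servo_line(at(PIV-.03*ey,.1));up()
bot.wait(.5)
d=snapshot('side');pickle.dump(d,open('side3.pkl','wb'))
bot.reach(at(CAD+.2*ey,.25),RB)
d=snapshot('side');save(d,'s3.png',(190,105,290,215),5);print(bot.get_time())
```

```text
56.3333
```

View pics/s3.png

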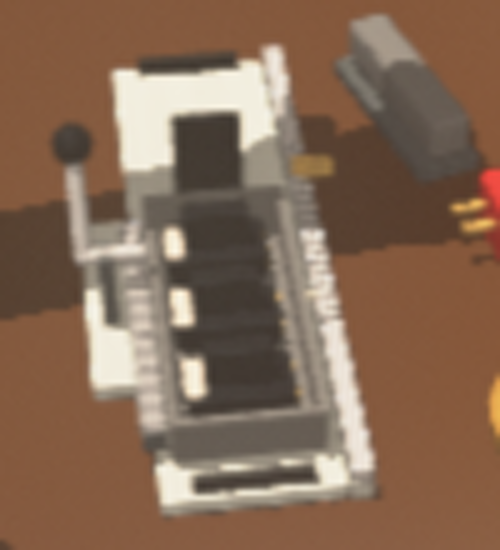

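The knob is back at (71,143), so the pawl is on the rack, and all packs are inside with the caddy still home. Now push to 100 mm and measure.

Run:
```python
from h import *
import pickle
np.set_printoptions(precision=4,suppress=True)
H=np.array([.562,.1919,0])
bot.grip(.045,80);bot.reach(at(H,.2),RB);bot.servo_line(at(H,.056),rate=.15);bot.grip(0,80)
p=bot.get_position();print(p,bot.get_finger_gap())
for k in range(5):
    p=p+.02*ey;bot.servo_line(p,rate=.05);print(bot.get_ft_force()@ey,bot.get_finger_gap())
print(bot.get_position());bot.grip(.045);up(.25);bot.reach(at(bot.get_position()+.16*ey+.05*ex,.3),RB)
s=snapshot('top');pickle.dump(s,open('top4.pkl','wb'))
d=snapshot('side');pickle.dump(d,open('side4.pkl','wb'))
W=np.zeros((490,760,3),np.uint8)
W[:240,:720]=cv2.resize(s['color'][165:195,130:220],None,fx=8,fy=8,interpolation=2)
W[250:490,:480]=cv2.resize(d['color'][120:150,235:295],None,fx=8,fy=8,interpolation=2)
W[250:490,490:690]=cv2.resize(d['color'][120:168,195:235],None,fx=5,fy=5,interpolation=2)
cv2.imwrite('pics/m4.png',W[:,:,::-1]);print(bot.get_time())
```

```text
[0.5623 0.1921 0.0567] 0.012447699684663272
2.014393958981356 0.012277799964304066
2.7466060088643744 0.012417774596869385
1.2044053070173382 0.012463414615414524
1.2997506297082282 0.012447456000237207
0.7174102867498742 0.012367233023680159
[0.5675 0.2923 0.0569]
63.6917
```

View pics/m4.png

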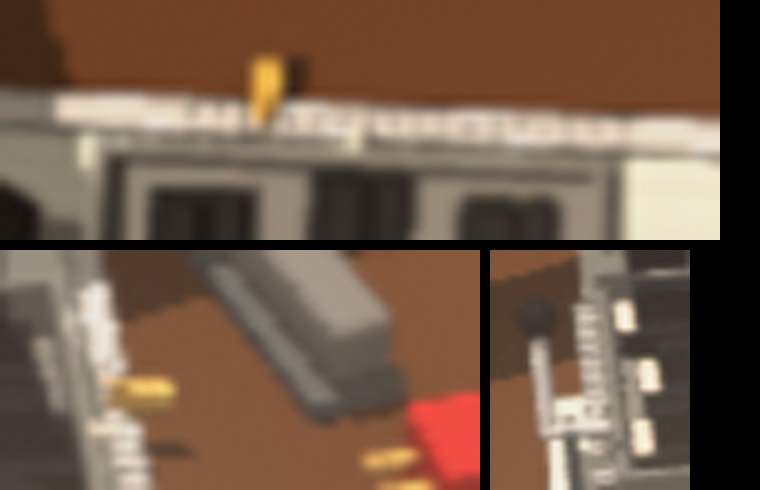

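Run:
```python
from h import *
import pickle
np.set_printoptions(precision=4,suppress=True)
s=pickle.load(open('top4.pkl','rb'));d=pickle.load(open('side4.pkl','rb'))
u=lambda a,o,k:(np.array(a,float)+.5)/k-.5+np.array(o)
t=u([(262,122),(353,138)],(130,165),8); q=u([(110,388-250),(103,428-250)],(235,120),8)
for z in(.022,.03,.04):
    a=px2w(s,t,z);b=px2w(d,q,z);print(z,a@ey,b@ey,'diff',(a[0]-a[1])@ey,(b[0]-b[1])@ey,a@ex,b@ex)
print('pred ptr y',np.array([.5675,.2923,0])@ey-.13)
Ks,Ds,Rs,ts=cam(s);Kd,Dd,Rd,td=cam(d)
n1=cv2.undistortPoints(t.reshape(-1,1,2),Ks,Ds);n2=cv2.undistortPoints(q.reshape(-1,1,2),Kd,Dd)
X=cv2.triangulatePoints(np.c_[Rs,ts],np.c_[Rd,td],n1.reshape(-1,2).T,n2.reshape(-1,2).T);X=(X[:3]/X[3]).T;print(X,(X[0]-X[1])@ey)
```

```text
0.022 [0.2306 0.1941] [0.2401 0.2146] diff 0.036541362152257645 0.02547916341346902 [0.6129 0.6079] [0.6159 0.6094]
0.03 [0.2285 0.1922] [0.2298 0.2046] diff 0.03631403820140034 0.02519734989055383 [0.6114 0.6064] [0.6144 0.608 ]
0.04 [0.2259 0.1899] [0.217  0.1922] diff 0.03602988326282875 0.02484508298691049 [0.6094 0.6045] [0.6125 0.6063]
pred ptr y 0.18863989523520935
[[0.6228 0.1994 0.0308]
 [0.6132 0.1609 0.0419]] 0.038882586959010666
```

Run:
```python
from h import *
import pickle
np.set_printoptions(precision=4,suppress=True)
H=np.array([.5675,.2923,0])
bot.grip(.045,80);bot.reach(at(H,.2),RB);bot.servo_line(at(H,.056),rate=.15);bot.grip(0,80)
p=bot.get_position();print(p)
for k in range(3):
    p=p+.011*ey;bot.servo_line(p,rate=.04)
print(bot.get_position(),bot.get_finger_gap());bot.grip(.045);up(.25);bot.reach(at(bot.get_position()+.14*ey,.3),RB)
s=snapshot('top');pickle.dump(s,open('top5.pkl','wb'))
d=snapshot('side');pickle.dump(d,open('side5.pkl','wb'))
W=np.zeros((590,770,3),np.uint8)
W[:288,:768]=cv2.resize(s['color'][165:183,145:193],None,fx=16,fy=16,interpolation=2)
W[300:588,:480]=cv2.resize(d['color'][126:144,235:265],None,fx=16,fy=16,interpolation=2)
W[300:540,490:690]=cv2.resize(d['color'][120:168,195:235],None,fx=5,fy=5,interpolation=2)
cv2.imwrite('pics/m5.png',W[:,:,::-1]);print(bot.get_time())
```

```text
[0.5677 0.2925 0.0568]
[0.5695 0.326  0.0569] 0.012240673432684864
69.5667
```

View pics/m5.png

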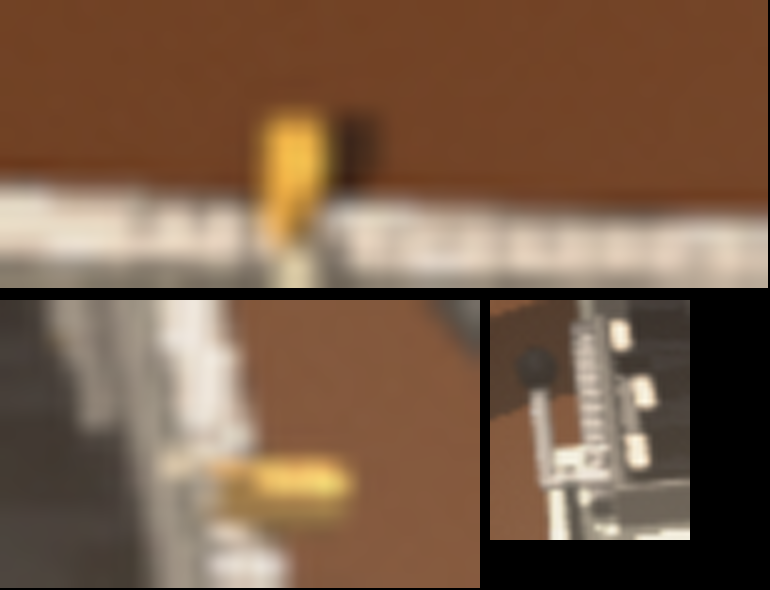

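Run:
```python
from h import *
import pickle
np.set_printoptions(precision=4,suppress=True)
s=pickle.load(open('top5.pkl','rb'));d=pickle.load(open('side5.pkl','rb'))
u=lambda a,o,k:(np.array(a,float)+.5)/k-.5+np.array(o)
t=u([(283,235),(296,262)],(145,165),16); q=u([(222,474-300),(188,464-300)],(235,126),16)
Ks,Ds,Rs,ts=cam(s);Kd,Dd,Rd,td=cam(d)
n1=cv2.undistortPoints(t.reshape(-1,1,2),Ks,Ds);n2=cv2.undistortPoints(q.reshape(-1,1,2),Kd,Dd)
X=cv2.triangulatePoints(np.c_[Rs,ts],np.c_[Rd,td],n1.reshape(-1,2).T,n2.reshape(-1,2).T);X=(X[:3]/X[3]).T;print(X,(X[0]-X[1])@ey,X@ey)
for z in (.03,.035,.04,.045):
    for c,v in((s,t),(d,q)):
        a=px2w(c,v,z);print(z,a@ey,a@ex)
h=np.array([.5695,.326,0]);print('pred ptr',h@ey-.13, 'pred ex',h@ex)
```

```text
[[0.6237 0.1993 0.0326]
 [0.6163 0.1948 0.0396]] 0.004851502631340817 [0.2284 0.2235]
0.03 [0.229 0.226] [0.6132 0.608 ]
0.03 [0.2319 0.2361] [0.615  0.6086]
0.035 [0.2277 0.2247] [0.6122 0.607 ]
0.035 [0.2255 0.2296] [0.6141 0.6077]
0.04 [0.2264 0.2234] [0.6113 0.606 ]
0.04 [0.2191 0.2232] [0.6131 0.6068]
0.045 [0.2251 0.2221] [0.6103 0.6051]
0.045 [0.2126 0.2167] [0.6122 0.606 ]
pred ptr 0.22239664583274582 pred ex 0.5535547434588834
```

Triangulation leaves 3–5 mm to go, so push 4 mm more, release and check.

Run:
```python
from h import *
import pickle
np.set_printoptions(precision=4,suppress=True)
H=np.array([.5695,.326,0])
bot.grip(.045,80);bot.reach(at(H,.2),RB);bot.servo_line(at(H,.056),rate=.15);bot.grip(0,80)
p=bot.get_position();print(p);bot.servo_line(p+.004*ey,rate=.02);bot.wait(.4)
print(bot.get_position(),bot.get_finger_gap());bot.grip(.045);up(.25);bot.reach(at(bot.get_position()+.14*ey,.3),RB);bot.wait(.5)
s=snapshot('top');d=snapshot('side')
W=np.zeros((590,770,3),np.uint8)
W[:288,:768]=cv2.resize(s['color'][165:183,145:193],None,fx=16,fy=16,interpolation=2)
W[300:588,:480]=cv2.resize(d['color'][126:144,235:265],None,fx=16,fy=16,interpolation=2)
W[300:580,490:765]=cv2.resize(d['color'][112:168,195:250],None,fx=5,fy=5,interpolation=2)
cv2.imwrite('pics/m6.png',W[:,:,::-1]);print(bot.get_time())
```

```text
[0.5698 0.3262 0.0568]
[0.5699 0.3305 0.0569] 0.01247812188288103
75.35
```

View pics/m6.png

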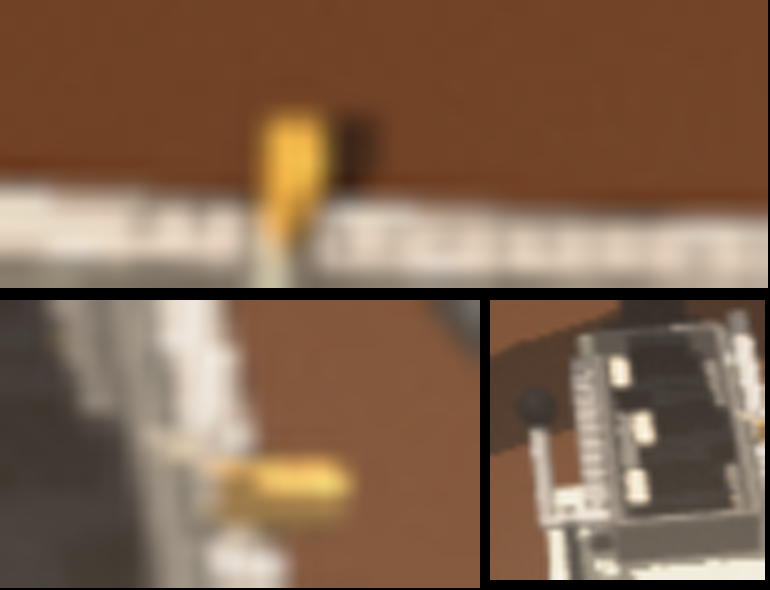

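The pointer at (272,262) and the blade at (282,235) agree to about 2 mm. The pawl is on the rack, the three packs are inside and the arm is clear, so I hand it in.

```bash
python3 -c "
from h import *
print(bot.job_done())"
```

```text
the job is handed in; nothing more can be done
None
```

The job is handed in, with no verdict returned: the caddy went home, all three packs are in it, the pawl is back on the rack, and by the pictures the pointer is within about 2 mm of the brass mark.

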